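Draw the plug gauge half out of the casting and hold it

TASK

The plug gauge in the bore of the leaning casting is locked down by a small swinging keeper bar. With the gauge still fully home, swing the keeper right aside, towards its open stop, then grip the gauge by its handle and draw it smoothly and straight along its leaning bore until half of its 60 mm plug shows (30 mm out), never all the way out and without wrenching it sideways, so that it never binds in the bore. Finish while still holding it there, still, with the keeper left aside; leave the other things on the bench where they lie.

Things in the scene. Friction and masses are not known exactly. Their poses are not given: they have to be found in the camera images.
- stand: Fixed dark steel stand under the casting, base plate 150 x 120 x 10 mm (x -95 to +55, y -60 to +60 mm). Origin on the bench plane straight below the centre of the bore's mouth; z up, x points away from the robot at yaw 0.
- housing: Fixed aluminium casting: round boss, 64 mm across and tall, on a 124 mm disc flange. Origin: centre of the bore's mouth in the boss's flat top face, 112 mm above the bench. z: bore axis, out of the bore, leaning 22 degrees from vertical to the stand's +x (about away from the robot); y: level, the stand's y. Bore 23.5 mm across, 64 mm deep, dry. An ear at +y carries the keeper.
- gauge: Loose steel plug gauge, 0.3 kg +-20%. Origin: centre of the collar's underside; z along the handle. Plug 22 mm across, z -60 to 0 mm (in the bore); collar 40 mm across, z 0 to 6 (rests on the boss); dark round handle 18 mm across, z 6 to 64, for gripping. Home: origin at that of housing; distance out: its z in that frame. Let go, it slides back home.
- keeper (a joint): Angle (rad) of the keeper, a flat steel bar 80 x 14 x 5 mm turning about an axis parallel to the bore. At 0 it lies along the casting's y: its inner end (38 mm from the pivot) blocks the gauge's collar. It grows as the tail's peg moves to the casting's +x (clockwise from above, away from the robot). Stops -0.25 and 1.5; clear of the collar from 0.6; friction (1.2 N at the peg) holds it.
- keeper_pivot (a point): Point on the keeper's pivot axis in the plane of the boss's face, at x 0, y +50 mm of housing (fixed; same axes). The bar lies 7.5 to 12.5 mm above this plane and the pivot's bolt head (18 mm across) reaches 17.5 mm.
- keeper_peg (a point): Point on the axis of the upright round peg on the keeper's tail, 35 mm from the pivot, 30 mm above the plane of the boss's face. Peg 10 mm across, 30 mm tall: 12.5 to 42.5 mm above that plane, parallel to the bore; light enough to push or pinch. Axes: the bar's, y from pivot to peg, z along the bore.
- hammer: Bystander: hammer about 300 mm long lying flat; origin under its middle, x along the handle towards the head.
- sleeve: Bystander: dark steel sleeve standing on end, 60 mm outside diameter, 38 mm inside, 45 mm tall; origin at the centre of its underside.
- disc: Bystander: grey grinding disc lying flat, 114 mm across, 6 mm thick with a low hub; origin at the centre of its underside.
Mind the look-alikes: they are no part of the job. What is shaped like the gauge but purple or yellow is not meant.

How it is judged:
On the way:
1. the keeper is swung clear of the collar (at least 0.65 rad) while the gauge is still home in its bore (within 6 mm) (value of joint keeper above 0.65 rad and z of gauge in the frame of housing below 0.006 m), for 0.2 s.
At the end, for the whole second after the job is handed in: The gauge is held still in the fingers, 30 mm out of the bore (22 to 38 mm), in line with the bore within 0.07 rad (4 degrees) and pressing on it with less than 12 N; the keeper is still swung clear (over 0.65 rad) and does not touch the gauge (z of gauge in the frame of housing between 0.022 and 0.038 m and contact force between gauge and the fingers above 3 N and contact force between gauge and housing below 12 N and angle between the z axis of gauge and the z axis of housing, either way round below 0.07 rad and linear speed of gauge below 0.01 m/s and value of joint keeper above 0.65 rad and contact force between gauge and keeper below 0.5 N); the arm keeps its last pose, push and grip.
It fails at once if the gauge is drawn more than 50 mm out of the bore (z of gauge in the frame of housing above 0.05 m).
It fails at once if the gauge is wrenched against the bore with more than 45 N (contact force between gauge and housing above 45 N).
It fails at once if the hammer is moved more than 30 mm (distance of hammer from where it was at the start of the episode above 0.03 m).
It fails at once if the sleeve is moved more than 30 mm (distance of sleeve from where it was at the start of the episode above 0.03 m).
It fails at once if the disc is moved more than 30 mm (distance of disc from where it was at the start of the episode above 0.03 m).
It also fails if it takes over 43 s, if anything falls off the work surface, if the arm or the gripper's body presses on something with over 40 N, if the wrist force passes 120 N, or if a joint passes its speed limit or range.

ROBOT

A 7-joint arm with a two-finger parallel gripper is mounted at the origin on the work surface. World frame = base frame: x ahead of the robot, y to its left, z up, the work surface at z = 0. Lengths are in m, angles in rad, forces in N, time in s.
With the tool pointing down it reaches from about 0.425 to 1.025 m from the base axis. Payload 9.4 kg.
Tool frame: the origin (TCP) lies midway between the tips of the shut fingers; the grasp point (between the pads) lies 19 mm behind it; z points along the fingers, x is the direction in which the jaws open and shut, and the axes are right-handed (so a half turn about z gives the same grasp; the last joint's range is limited). The gripper opens to 93 mm and grips with 3 to 60 N. Pads are 15 mm wide; open, the fingers measure 128 mm over their backs; the gripper's body (75 mm by 188 mm) begins 65 mm behind the grasp point.
Start: joints at [1.168, 0.599, -0.003, 1.599, 0.002, 0.943, -0.08], TCP at [0.232, -0.687, 0.219] pointing down, gripper open.
Joint ranges: [-2.57, 2.57], [-0.35, 1.97], [-1.29, 1.29], [0.11, 2.56], [-1.05, 4.19], [0.11, 1.86], [-2.63, 2.63]. Speed limits (rad/s): [2.22, 2.22, 3.01, 3.01, 3.14, 3.14, 3.14].

INTERFACE

Orientations are given as [roll, pitch, yaw] about the fixed x, y, z axes, in that order (R = Rz(yaw) Ry(pitch) Rx(roll)).
In Python, from rig import ctrl, optics gives the robot as it stands. The module is installed in compiled form; this text tells all that it offers.
- The arm moves only by the tool arm_command, never from a script. Its argument "moves" is a list of rows, each an object with "angular": the turn, a rotation vector about the tool's x, y, z in rad, a list of three; "xyz": the shift along the tool's x, y, z in cm, a list of three; "claw": the opening, from -1 (shut) to 1 (fully open). A call has 1 to 20 rows; each row is the pose to reach, as a shift and turn from the pose commanded when the call began, along the tool's axes at that moment; what a row does not reach only later rows make up. A row lasts 1/10 s, in which the tool goes at most 50 mm and 8.59 degrees, less where a joint would pass 70% of its speed; a pose out of reach is approached as far as the arm can. A call with a gripper value outside its range is refused whole. The fingers move at their own pace and stop on an object; the grip force is fixed at half the most. Time passes only in rows, so rows that repeat a pose let the fingers close. It gives the time, the measured TCP pose, the force and the opening at its end, in the units of the state.
- ctrl.observe(): the state, without advancing time (a new reading comes with each control period).
- optics.snapshot(name): name is "side" or "top"; returns (picture, depth): 420x560x3 uint8, red, green, blue; 420x560 float32, m along the optical axis (not along the pixel's ray), 0 where there is no reading.
- optics.camera_model(name): a dict with "intrinsics" (3x3 intrinsics, pixels), "eye" and "orientation" of the camera in the world. Camera axes: x right, y down, z forward; pixel columns grow to the right and rows downward; lengths in m; the calibration is good to about 2 mm. A picture is of the moment at which its call begins. camera_model takes no time and is no camera call.
- ctrl.finish_job(): hands the job in, once; it reports no verdict.
The state is a dict: "time_s": time; "joint_positions": joint angles; "dq": joint speeds; "effort": joint torques, N m; "eef_pos": TCP position; "eef_rot": TCP orientation; "force": force on the tool from outside, world axes, zero at the start; "torque": the same for the moment, N m; "grip_width": finger opening in m.
Only numpy, scipy, OpenCV 4.12 (cv2) and the standard library are available. Lean on these libraries where they do the work, as an engineer would, in place of code of your own. Each camera call takes 0.05 s, during which the arm holds its last target. There are 200 camera calls.

## Working session

There is one attempt and no reset: what is moved stays moved. The work goes in short steps, Python scripts to look and compute and a tool call to move; the robot and the scene stay as the last step left them, time stands still between calls to the robot, and variables do not carry over. Pictures are saved under pics/ and viewed, about 8 in all and at most 12, crops included, and the job is handed in when it is done.

Besides the shell and the picture viewer there is one more tool, called after "Emit:" as name(argument=value, ...) on one line, values as JSON. arm_command: Moves the arm, as the interface text tells. Its arguments: {"type":"object","properties":{"moves":{"type":"array","items":{"type":"object","properties":{"angular":{"type":"array","items":{"type":"number"}},"xyz":{"type":"array","items":{"type":"number"}},"claw":{"type":"number"}}}}},"required":["moves"]}

```bash
mkdir -p pics; python3 - <<'E'
from rig import ctrl, optics
import cv2,numpy as np
print(ctrl.observe())
for n in ("side","top"):
    p,d=optics.snapshot(n); cv2.imwrite(f"pics/{n}0.png",p[:,:,::-1]); np.savez(f"{n}0.npz",p=p,d=d)
    print(n,optics.camera_model(n))
E
```

```text
{'time_s': 0.0, 'joint_positions': array([ 1.1683007 ,  0.6001444 , -0.00253879,  1.60009068,  0.00180972,
        0.94289221, -0.07979533]), 'dq': array([-0.00084539, -0.00173129,  0.00146737,  0.00156123,  0.00012936,
        0.00087943,  0.00060819]), 'effort': array([-4.13013340e-04, -7.65073800e+01,  1.49735335e+00, -2.52353990e+01,
       -5.24345145e-02,  1.67549058e-02,  1.45191152e-04]), 'eef_pos': array([ 0.23187518, -0.68642734,  0.2177601 ]), 'eef_rot': array([ 3.14144151e+00,  1.52519056e-03, -1.24493566e+00]), 'force': array([-0.32022117, -0.26370595,  0.06602409]), 'torque': array([-0.04171563,  0.02167508, -0.00821853]), 'grip_width': 0.09302371622434949}
side {'intrinsics': array([[414.09743942,   0.        , 273.25818396],
       [  0.        , 414.09743942, 212.68308051],
       [  0.        ,   0.        ,   1.        ]]), 'eye': array([ 0.41695775, -0.56171451,  0.86890302]), 'orientation': array([-2.4719786 ,  0.00962657, -0.27825063])}
top {'intrinsics': array([[429.85951366,   0.        , 278.04628204],
       [  0.        , 429.85951366, 208.21477534],
       [  0.        ,   0.        ,   1.        ]]), 'eye': array([0.42655667, 0.01622383, 1.10078076]), 'orientation': array([-2.98528666, -0.01364601, -1.54538174])}
```

View pics/side0.png

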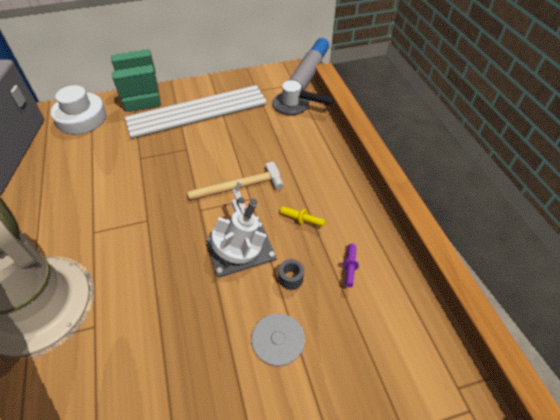

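View pics/top0.png

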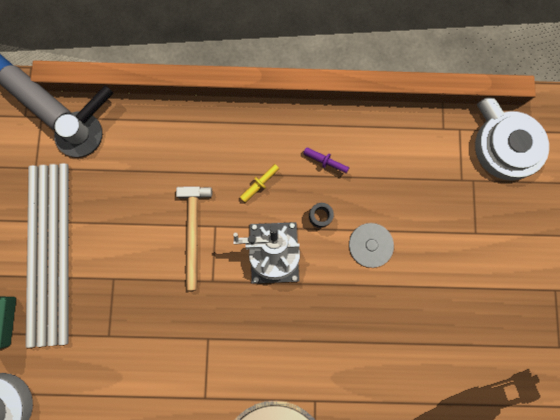

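The side view shows the casting at about (240,238), with the dark handle at (250,210). The top view shows the casting at (273,250), the handle at (274,238) and the keeper peg at (237,239). There are three candidates for the gauge: yellow at top (260,184), purple at top (326,160), and the dark handle in the casting at top (274,238). Only the dark one fits, as it is in the bore and not purple or yellow. I'll confirm that in an enlarged crop.

```bash
cat > h.py <<'E'
import numpy as np,cv2
from rig import ctrl, optics
from scipy.spatial.transform import Rotation as R
def ray(n,u,v):
    m=optics.camera_model(n);K=m['intrinsics'];Rm=R.from_euler('xyz',m['orientation']).as_matrix()
    return m['eye'],Rm@np.linalg.inv(K)@np.array([u,v,1.])
def tri(us,vs,ut,vt):
    a,p=ray('side',us,vs);b,q=ray('top',ut,vt)
    s=np.linalg.lstsq(np.c_[p,-q],b-a,rcond=None)[0]
    A=a+s[0]*p;B=b+s[1]*q
    return (A+B)/2,np.linalg.norm(A-B)
def onz(n,u,v,z):
    a,p=ray(n,u,v);return a+p*(z-a[2])/p[2]
def cloud(n,d):
    m=optics.camera_model(n);K=m['intrinsics'];Rm=R.from_euler('xyz',m['orientation']).as_matrix()
    v,u=np.mgrid[:d.shape[0],:d.shape[1]]
    c=np.stack([(u-K[0,2])/K[0,0]*d,(v-K[1,2])/K[1,1]*d,d],-1)
    return c@Rm.T+m['eye']
E
python3 - <<'E'
from h import *
s=np.load('side0.npz');t=np.load('top0.npz')
a=cv2.resize(s['p'][170:280,200:290],None,fx=4.4,fy=5,interpolation=2);a=cv2.resize(s['p'][170:280,200:290],(396,484),interpolation=2)
b=cv2.resize(t['p'][210:295,225:305],(400,425),interpolation=2);b=cv2.copyMakeBorder(b,0,59,0,0,0)
cv2.imwrite('pics/crop.png',np.hstack([a,b])[:,:,::-1])
for n,f,r in(('side',s,(slice(170,275),slice(200,290))),('top',t,(slice(210,290),slice(225,305)))):
    P=cloud(n,f['d'])[r];z=P[...,2];
    print(n,z.max())
    for lo,hi in((.15,.16),(.16,.17),(.17,.18),(.18,.2)):
        m=(z>lo)&(z<hi)&(f['d'][r]>0);print(lo,m.sum(),P[m].mean(0).round(4) if m.any() else '')
E
```

```text
side 0.8689030155344056
0.15 37 [0.5197 0.0299 0.1545]
0.16 39 [0.5274 0.0126 0.1659]
0.17 29 [0.5275 0.0143 0.1719]
0.18 0 
top 1.100780764827776
0.15 31 [0.5151 0.0563 0.1541]
0.16 27 [0.5236 0.0155 0.1663]
0.17 45 [0.528  0.0153 0.1726]
0.18 0
```

View pics/crop.png

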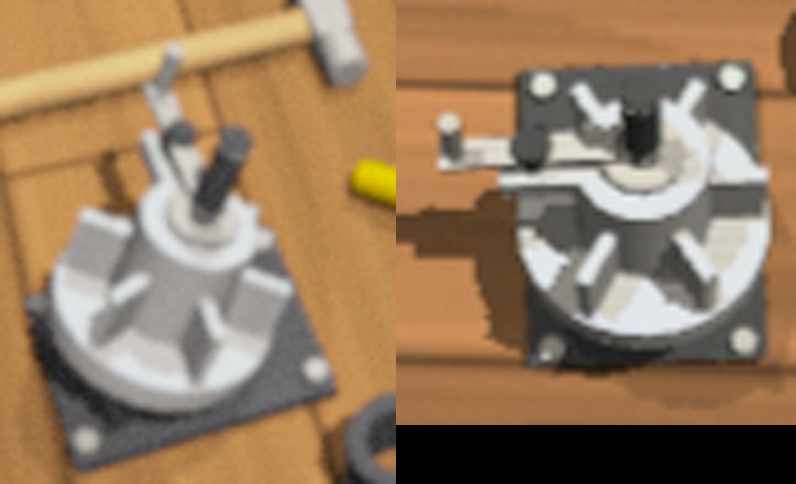

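The crop confirms it: the dark handle sits in the casting, with its top at side (254,201) and top (274,232). The peg top is at side (239,182) and top (236,234), and the pivot bolt is at side (241,199.5) and top (252,239).

```bash
python3 - <<'E'
from h import *
S=lambda x,y:(x/4.4+199.6,y/4.4+169.6)
T=lambda x,y:((x-396)/5+224.6,y/5+209.6)
for n,a,b in(('handletop',S(237,137),T(641,112)),('peg',S(173,51),T(449,121)),('bolt',S(181,129),T(533,137))):
    print(n,[x.round(4) if hasattr(x,'round') else x for x in tri(*a,*b)])
c=[onz('top',*T(*q),.013) for q in((542,85),(732,77),(552,348),(744,341))]
for q in c:print(q.round(4))
c=np.array(c);
for i,j in((0,1),(2,3),(2,0),(3,1)):
    d=c[j]-c[i];print(np.linalg.norm(d),np.arctan2(d[1],d[0]))
print(c.mean(0))
# depth: bore plane, handle axis
for n in('side','top'):
    f=np.load(n+'0.npz');P=cloud(n,f['d']);p=f['p'].astype(int).max(2)
    m=(P[...,2]>.168)&(P[...,2]<.18)&(abs(P[...,0]-.527)<.03)&(abs(P[...,1]-.0145)<.025)&(f['d']>0)
    print(n,P[m].min(0),P[m].max(0),P[m].mean(0))
    m=(abs(P[...,1]-.09)<.025)&(abs(P[...,0]-.5)<.05)&(P[...,2]>.095)&(f['d']>0);print('peg',P[m][np.argsort(-P[m][:,2])[:8]].round(4).tolist())
E
```

```text
handletop [array([0.5251, 0.0153, 0.1717]), np.float64(0.0087)]
peg [array([0.5157, 0.1004, 0.151 ]), np.float64(0.0018)]
bolt [array([0.5108, 0.0642, 0.1295]), np.float64(0.0033)]
[0.5493 0.0662 0.013 ]
[ 0.556  -0.0304  0.013 ]
[0.4175 0.0567 0.013 ]
[ 0.4234 -0.0391  0.013 ]
0.09679527591372904 -1.5014695658266033
0.09595883292501672 -1.509493200540642
0.13211629007397377 0.07194569238309101
0.1328866838191544 0.06561284593413821
[0.48656531 0.01334218 0.013     ]
side [0.52054478 0.00499593 0.16825237] [0.53674123 0.02501    0.17507631] [0.52884924 0.01421137 0.17109509]
peg [[0.5118, 0.0961, 0.1537], [0.5149, 0.0994, 0.1527], [0.5165, 0.0961, 0.1522], [0.5172, 0.0994, 0.152], [0.5135, 0.104, 0.1519], [0.518, 0.1028, 0.1517], [0.5145, 0.0986, 0.1502], [0.513, 0.1025, 0.1501]]
top [0.51892969 0.00623108 0.16856549] [0.53621166 0.02369777 0.17579158] [0.52802296 0.01534449 0.17195089]
peg [[0.5136, 0.0981, 0.1555], [0.5137, 0.1005, 0.1535], [0.5094, 0.0982, 0.1531], [0.5115, 0.1027, 0.1531], [0.5116, 0.0983, 0.1525], [0.516, 0.1029, 0.1522], [0.516, 0.1007, 0.1522], [0.5161, 0.0985, 0.1521]]
```

```bash
cat >> h.py <<'E'
YAW=.068;TH=np.radians(22)
X=R.from_euler('zy',[YAW,TH]).as_matrix()   # columns housing x,y,z
O=np.array([.5047,.0137,.112])
RT=np.c_[-X[:,1],-X[:,0],-X[:,2]]
def W(p): return O+X@(np.array(p)/1000)
def rows(goals,RG=RT):
    s=ctrl.observe();R0=R.from_euler('xyz',s['eef_rot']).as_matrix()
    print('now',s['time_s'],(X.T@(s['eef_pos']-O)*1000).round(1),'F',X.T@s['force'],s['grip_width'],s['joint_positions'].round(2))
    w=R.from_matrix(R0.T@RG).as_rotvec().round(3)
    for g in goals: print(np.round(R0.T@(g-s['eef_pos'])*100,2),w,g.round(3))
E
python3 - <<'E'
from h import *
rows([np.array([.5,-.35,.33]),W([-38,88,90])])
E
```

```text
now 0.1 [-339.5 -678.6   -4.1] F [-0.4417785   0.26842299  0.11506966] 0.0929640756326359 [ 1.17  0.6  -0.    1.6   0.    0.94 -0.08]
[-23.31 -36.17 -11.19] [-0.377 -0.074  0.255] [ 0.5  -0.35  0.33]
[-65.89 -50.32   0.68] [-0.377 -0.074  0.255] [0.498 0.099 0.212]
```

Emit:
arm_command(moves=[{"xyz": [-23.3,-36.2,-11.2],"angular": [-0.377,-0.074,0.255],"claw": -1},{"xyz": [-23.3,-36.2,-11.2],"angular": [-0.377,-0.074,0.255],"claw": -1},{"xyz": [-23.3,-36.2,-11.2],"angular": [-0.377,-0.074,0.255],"claw": -1},{"xyz": [-23.3,-36.2,-11.2],"angular": [-0.377,-0.074,0.255],"claw": -1},{"xyz": [-23.3,-36.2,-11.2],"angular": [-0.377,-0.074,0.255],"claw": -1},{"xyz": [-23.3,-36.2,-11.2],"angular": [-0.377,-0.074,0.255],"claw": -1},{"xyz": [-23.3,-36.2,-11.2],"angular": [-0.377,-0.074,0.255],"claw": -1},{"xyz": [-23.3,-36.2,-11.2],"angular": [-0.377,-0.074,0.255],"claw": -1},{"xyz": [-23.3,-36.2,-11.2],"angular": [-0.377,-0.074,0.255],"claw": -1},{"xyz": [-65.9,-50.3,-7],"angular": [-0.377,-0.074,0.255],"claw": -1},{"xyz": [-65.9,-50.3,-7],"angular": [-0.377,-0.074,0.255],"claw": -1},{"xyz": [-65.9,-50.3,-7],"angular": [-0.377,-0.074,0.255],"claw": -1},{"xyz": [-65.9,-50.3,-7],"angular": [-0.377,-0.074,0.255],"claw": -1},{"xyz": [-65.9,-50.3,-7],"angular": [-0.377,-0.074,0.255],"claw": -1},{"xyz": [-65.9,-50.3,-7],"angular": [-0.377,-0.074,0.255],"claw": -1},{"xyz": [-65.9,-50.3,-7],"angular": [-0.377,-0.074,0.255],"claw": -1},{"xyz": [-65.9,-50.3,-7],"angular": [-0.377,-0.074,0.255],"claw": -1},{"xyz": [-65.9,-50.3,-7],"angular": [-0.377,-0.074,0.255],"claw": -1},{"xyz": [-65.9,-50.3,-7],"angular": [-0.377,-0.074,0.255],"claw": -1},{"xyz": [-65.9,-50.3,-7],"angular": [-0.377,-0.074,0.255],"claw": -1}])

```text
time_s: 2.1
eef_pos: [0.4973, 0.0995, 0.2882]
eef_rot: [2.758, 0.024, -1.505]
force: [-0.1, 0.0, -0.5]
grip_width: 0.0003
```

```bash
python3 - <<'E'
from h import *
rows([W([-38,88,60]),W([-38,88,26])])
for n in("side","top"):
    p,d=optics.snapshot(n); cv2.imwrite(f"pics/{n}1.png",p[:,:,::-1])
E
```

```text
now 2.1 [-66.9  90.6 160.6] F [ 0.13251793  0.0248624  -0.52322917] 0.0002830190908440801 [-0.24  0.44 -0.01  1.77 -0.09  1.3  -1.71]
[ 0.24 -2.89 10.06] [ 0.    -0.002  0.002] [0.486 0.099 0.184]
[ 0.23 -2.89 13.46] [ 0.    -0.002  0.002] [0.474 0.099 0.153]
```

View pics/side1.png

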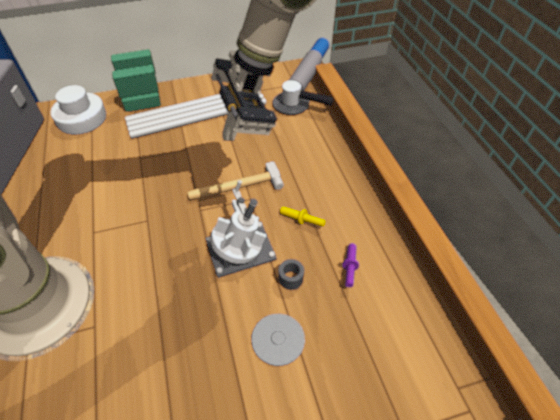

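The view shows the shut fingers at about (230,125), above and beside the casting, well clear. Next I lower them beside the peg.

Emit:
arm_command(moves=[{"xyz": [0.2,-2.9,4],"claw": -1},{"xyz": [0.2,-2.9,8],"claw": -1},{"xyz": [0.2,-2.9,10],"claw": -1},{"xyz": [0.2,-2.9,12],"claw": -1},{"xyz": [0.2,-2.9,13.4],"claw": -1},{"xyz": [0.2,-2.9,13.4],"claw": -1},{"xyz": [0.2,-2.9,13.4],"claw": -1}])

```text
validation failed for argument at $.mo...
```

```bash
python3 - <<'E'
from h import *
rows([W([-38,88,26])])
C=[]
for n,r in(("side",(slice(150,280),slice(180,290))),("top",(slice(190,300),slice(215,315)))):
    p,d=optics.snapshot(n); c=p[r]; C.append(cv2.resize(c,(400,int(400*c.shape[0]/c.shape[1])),interpolation=2))
h=min(c.shape[0] for c in C)
cv2.imwrite("pics/c2.png",np.hstack([c[:h] for c in C])[:,:,::-1])
E
```

```text
now 2.2 [-66.8  88.2 161. ] F [-0.19972762 -0.26239345  0.76910855] 0.0009392821615285874 [-0.24  0.44 -0.01  1.77 -0.09  1.3  -1.71]
[-1.00e-02 -2.87e+00  1.35e+01] [-0.    -0.002 -0.002] [0.474 0.099 0.153]
```

View pics/c2.png

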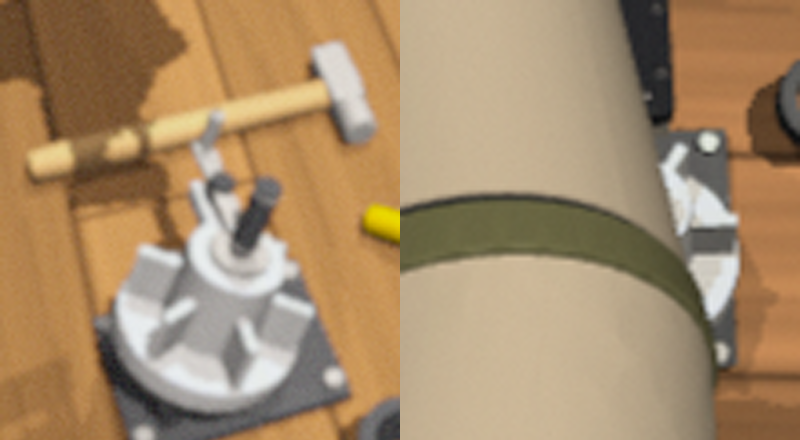

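The call was refused because every row needs "angular". The picture shows the scene unchanged, and the arm hides the casting from the top camera, so only the side view is useful now.

Emit:
arm_command(moves=[{"xyz": [0,-2.9,4],"angular": [0,0,0],"claw": -1},{"xyz": [0,-2.9,8],"angular": [0,0,0],"claw": -1},{"xyz": [0,-2.9,10],"angular": [0,0,0],"claw": -1},{"xyz": [0,-2.9,12],"angular": [0,0,0],"claw": -1},{"xyz": [0,-2.9,13.5],"angular": [0,0,0],"claw": -1},{"xyz": [0,-2.9,13.5],"angular": [0,0,0],"claw": -1},{"xyz": [0,-2.9,13.5],"angular": [0,0,0],"claw": -1},{"xyz": [0,-2.9,13.5],"angular": [0,0,0],"claw": -1}])

```text
time_s: 3.1
eef_pos: [0.4749, 0.0999, 0.1533]
eef_rot: [2.761, 0.024, -1.509]
force: [-0.5, -0.4, 0.4]
grip_width: 0.0003
```

```bash
python3 - <<'E'
from h import *
rows([W([-38,88,26])])
p,d=optics.snapshot("side"); c=p[130:280,170:300]
cv2.imwrite("pics/c3.png",cv2.resize(c,None,fx=4,fy=4,interpolation=2)[:,:,::-1])
E
```

```text
now 3.1 [-37.1  88.9  27.2] F [-0.61259177 -0.34080141  0.15752509] 0.00032683249670429016 [-0.24  0.57 -0.03  1.95 -0.1   0.99 -1.7 ]
[0.09 0.09 0.12] [-0.002 -0.001 -0.001] [0.474 0.099 0.153]
```

View pics/c3.png

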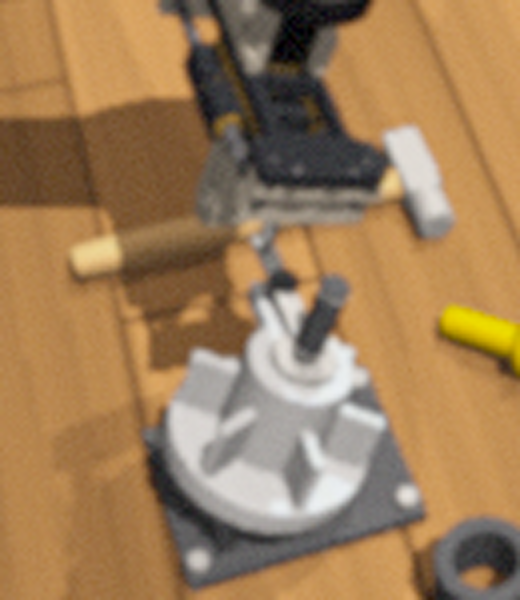

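The picture shows the finger tip at about crop (222,215), just to the robot's side of the peg at (262,240). Both are where I predicted, so I sweep along the peg's arc.

Emit:
arm_command(moves=[{"xyz": [0.1,-1.2,0],"angular": [0,0,0],"claw": -1},{"xyz": [0.1,-2.0,0],"angular": [0,0,0],"claw": -1},{"xyz": [0.1,-2.5,0],"angular": [0,0,0],"claw": -1},{"xyz": [0.2,-3.0,0],"angular": [0,0,0],"claw": -1},{"xyz": [0.3,-3.5,0],"angular": [0,0,0],"claw": -1},{"xyz": [0.5,-4.0,0],"angular": [0,0,0],"claw": -1},{"xyz": [0.7,-4.4,0],"angular": [0,0,0],"claw": -1},{"xyz": [1.0,-4.8,0],"angular": [0,0,0],"claw": -1},{"xyz": [1.3,-5.1,0],"angular": [0,0,0],"claw": -1},{"xyz": [1.7,-5.4,0],"angular": [0,0,0],"claw": -1},{"xyz": [2.2,-5.65,0],"angular": [0,0,0],"claw": -1},{"xyz": [2.5,-5.8,0],"angular": [0,0,0],"claw": -1},{"xyz": [2.5,-5.8,0],"angular": [0,0,0],"claw": -1},{"xyz": [2.5,-5.8,0],"angular": [0,0,0],"claw": -1}])

```text
time_s: 4.55
eef_pos: [0.5295, 0.079, 0.1303]
eef_rot: [2.76, 0.024, -1.508]
force: [0.5, 0.4, -0.5]
grip_width: 0.0008
```

```bash
python3 - <<'E'
from h import *
rows([W([0,64,100]),W([0,0,100])])
p,d=optics.snapshot("side"); c=p[130:280,170:300]
cv2.imwrite("pics/c4.png",cv2.resize(c,None,fx=4,fy=4,interpolation=2)[:,:,::-1])
E
```

```text
now 4.55 [20.5 64.  26.3] F [ 0.63769227  0.39158093 -0.24503981] 0.0007750175585954119 [-0.2   0.65 -0.01  1.84 -0.08  1.02 -1.66]
[ 0.01  2.04 -7.37] [-0.001 -0.001 -0.001] [0.538 0.078 0.206]
[ 6.41  2.04 -7.37] [-0.001 -0.001 -0.001] [0.542 0.014 0.205]
```

View pics/c4.png

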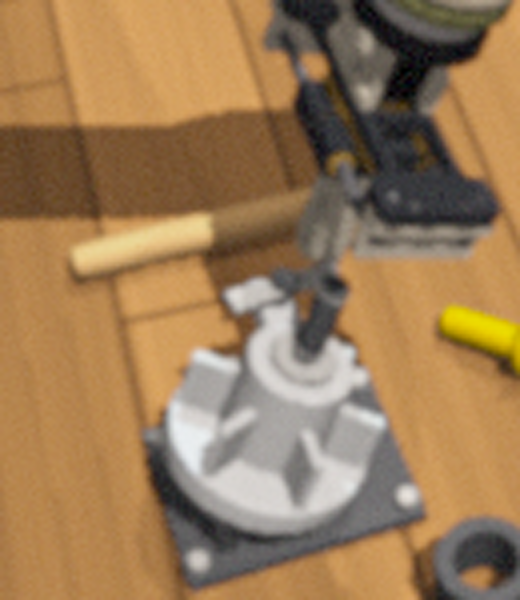

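The keeper is now swung well aside: its inner end is at crop (250,292), about 1.2 rad. Next I back off, rise, open halfway and go above the handle.

Emit:
arm_command(moves=[{"xyz": [-0.1,0.6,0],"angular": [0,0,0],"claw": -1},{"xyz": [-0.1,0.8,0],"angular": [0,0,0],"claw": -1},{"xyz": [0,0.8,-4],"angular": [0,0,0],"claw": -1},{"xyz": [0,1,-7.4],"angular": [0,0,0],"claw": -1},{"xyz": [3,2,-7.4],"angular": [0,0,0],"claw": 0},{"xyz": [6.4,2.05,-7.4],"angular": [0,0,0],"claw": 0},{"xyz": [6.4,2.05,-7.4],"angular": [0,0,0],"claw": 0},{"xyz": [6.4,2.05,-7.4],"angular": [0,0,0],"claw": 0},{"xyz": [6.4,2.05,-7.4],"angular": [0,0,0],"claw": 0},{"xyz": [6.4,2.05,-7.4],"angular": [0,0,0],"claw": 0}])

```text
time_s: 5.6
eef_pos: [0.5419, 0.0153, 0.2049]
eef_rot: [2.759, 0.025, -1.506]
force: [-1.6, 0.1, -0.8]
grip_width: 0.0434
```

```bash
python3 - <<'E'
from h import *
rows([W([0,0,24])])
p,d=optics.snapshot("side"); c=p[130:280,170:300]
P=cloud('side',d);q=(P-O)@X*1000
for lo,hi in((61,70),(45,60),(28,44)):
    m=(abs(q[...,0])<14)&(abs(q[...,1])<14)&(q[...,2]>lo)&(q[...,2]<hi)&(d>0);print(lo,m.sum(),q[m].mean(0).round(1),q[m].min(0).round(1),q[m].max(0).round(1))
m=(q[...,2]>20)&(q[...,2]<50)&(abs(q[...,1]-62)<16)&(abs(q[...,0])<50)&(d>0);print('peg',m.sum(),q[m].mean(0) if m.any() else '')
cv2.imwrite("pics/c5.png",cv2.resize(c,None,fx=4,fy=4,interpolation=2)[:,:,::-1])
E
```

```text
now 5.6 [ -0.3   1.6 100.1] F [-1.18099143  0.19176577 -1.36605218] 0.04340386724165432 [-0.12  0.57  0.02  1.77 -0.05  1.18 -1.58]
[ 0.15 -0.02  7.61] [-0.    -0.001  0.001] [0.514 0.014 0.134]
61 42 [ 1.8  1.5 63.8] [-7.3 -8.  61. ] [ 9.9 11.  65.8]
45 40 [-0.9 -2.8 52.8] [-6.6 -7.4 45.7] [10.7  6.6 59.8]
28 41 [-1.  -3.3 36.3] [-7.6 -7.2 29.1] [ 9.9  6.7 43.9]
peg 39 [34.2342197  60.62409864 32.82674988]
```

View pics/c5.png

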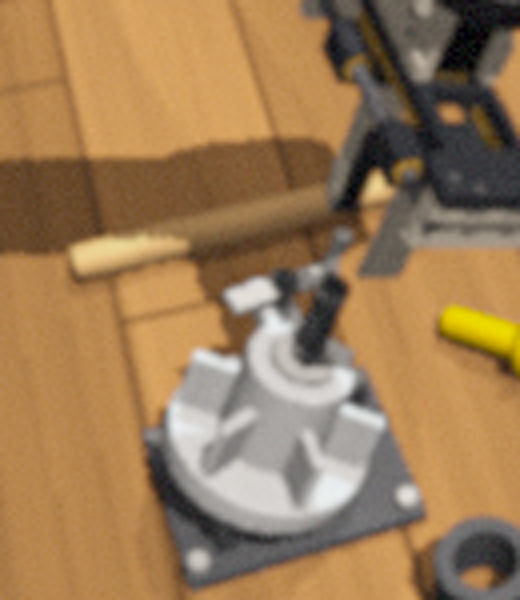

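The keeper is clear, with the peg at about (34,61) mm in casting axes. The handle, at crop (322,315), is under the open fingers and its axis lies about 1 mm from my estimate. Going down to grip.

Emit:
arm_command(moves=[{"xyz": [0,-0.1,2],"angular": [0,0,0],"claw": 0},{"xyz": [0,-0.1,4],"angular": [0,0,0],"claw": 0},{"xyz": [0,-0.1,5.5],"angular": [0,0,0],"claw": 0},{"xyz": [0,-0.1,6.8],"angular": [0,0,0],"claw": 0},{"xyz": [0,-0.1,7.6],"angular": [0,0,0],"claw": 0},{"xyz": [0,-0.1,7.6],"angular": [0,0,0],"claw": 0},{"xyz": [0,-0.1,7.6],"angular": [0,0,0],"claw": -0.5},{"xyz": [0,-0.1,7.6],"angular": [0,0,0],"claw": -0.5},{"xyz": [0,-0.1,7.6],"angular": [0,0,0],"claw": -0.5}])

```text
time_s: 6.55
eef_pos: [0.515, 0.0141, 0.1347]
eef_rot: [2.76, 0.024, -1.508]
force: [0.3, 0.4, 0.6]
grip_width: 0.0274
```

```bash
python3 - <<'E'
from h import *
rows([W([0,0,24])])
p,d=optics.snapshot("side"); c=p[150:240,215:305]
cv2.imwrite("pics/c6.png",cv2.resize(c,None,fx=6,fy=6,interpolation=2)[:,:,::-1])
E
```

```text
now 6.55 [ 1.1  0.3 24.9] F [0.04877632 0.42934128 0.69290696] 0.02741032877992836 [-0.12  0.63  0.01  1.89 -0.05  1.01 -1.58]
[0.03 0.11 0.09] [-0.002 -0.001 -0.001] [0.514 0.014 0.134]
```

View pics/c6.png

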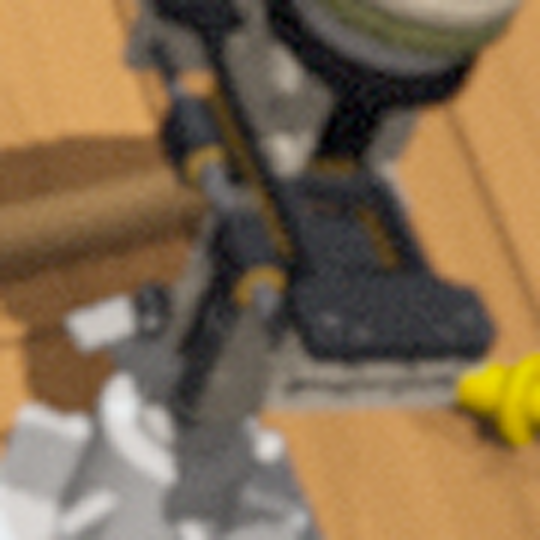

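The picture shows the fingers straddling the handle, with nothing touched yet. I close to just over the handle's width to feel for any offset.

Emit:
arm_command(moves=[{"xyz": [0,0,0],"angular": [0,0,0],"claw": -0.59},{"xyz": [0,0,0],"angular": [0,0,0],"claw": -0.59},{"xyz": [0,0,0],"angular": [0,0,0],"claw": -0.59},{"xyz": [0,0,0],"angular": [0,0,0],"claw": -0.59}])

```text
time_s: 7.0
eef_pos: [0.5146, 0.0144, 0.1343]
eef_rot: [2.759, 0.025, -1.508]
force: [1.1, 1.4, 1.5]
grip_width: 0.0191
```

```bash
python3 - <<'E'
from h import *
rows([W([0,0,24])])
E
```

```text
now 7.0 [ 0.9  0.6 24.4] F [0.60490733 1.3435498  1.79339394] 0.019098983297007745 [-0.12  0.63  0.01  1.89 -0.05  1.01 -1.58]
[0.06 0.09 0.04] [-0.001 -0.001 -0.   ] [0.514 0.014 0.134]
```

Emit:
arm_command(moves=[{"xyz": [0,0,0],"angular": [0,0,0],"claw": -0.65},{"xyz": [0,0,0],"angular": [0,0,0],"claw": -0.75},{"xyz": [0,0,0],"angular": [0,0,0],"claw": -1},{"xyz": [0,0,0],"angular": [0,0,0],"claw": -1},{"xyz": [0,0,0],"angular": [0,0,0],"claw": -1},{"xyz": [0,0,0],"angular": [0,0,0],"claw": -1}])

```text
time_s: 7.6
eef_pos: [0.5146, 0.0145, 0.1343]
eef_rot: [2.759, 0.025, -1.508]
force: [0.9, 5.0, 3.7]
grip_width: 0.0175
```

```bash
python3 - <<'E'
from h import *
rows([W([0,0,24])]); print(X.T@ctrl.observe()['torque'])
E
```

```text
now 7.6 [ 0.9  0.7 24.4] F [-0.22704201  4.99080967  3.72474514] 0.017530457940089023 [-0.12  0.63  0.01  1.89 -0.05  1.01 -1.58]
[0.07 0.09 0.04] [-0.001 -0.001 -0.   ] [0.514 0.014 0.134]
[ 1.19544152 -0.37909037 -0.0259077 ]
```

The grip holds at 17.5 mm with a side load of about 5 N in y. I ease 0.5 mm towards +y, then draw the first few millimetres.

Emit:
arm_command(moves=[{"xyz": [-0.03,0,0],"angular": [0,0,0],"claw": -1},{"xyz": [-0.05,0,0],"angular": [0,0,0],"claw": -1},{"xyz": [-0.05,0,-0.1],"angular": [0,0,0],"claw": -1},{"xyz": [-0.05,0,-0.2],"angular": [0,0,0],"claw": -1},{"xyz": [-0.05,0,-0.3],"angular": [0,0,0],"claw": -1},{"xyz": [-0.05,0,-0.4],"angular": [0,0,0],"claw": -1},{"xyz": [-0.05,0,-0.4],"angular": [0,0,0],"claw": -1},{"xyz": [-0.05,0,-0.4],"angular": [0,0,0],"claw": -1}])

```text
time_s: 8.4
eef_pos: [0.5157, 0.0143, 0.1379]
eef_rot: [2.759, 0.024, -1.508]
force: [-0.2, 1.3, -2.3]
grip_width: 0.0176
```

```bash
python3 - <<'E'
from h import *
rows([W([0,0,24])]); print(X.T@ctrl.observe()['torque'])
E
```

```text
now 8.4 [ 0.5  0.5 28.1] F [ 0.7414742   1.26327293 -2.26804425] 0.017579467517013933 [-0.12  0.62  0.01  1.88 -0.05  1.02 -1.58]
[0.05 0.05 0.41] [-0.    -0.001 -0.001] [0.514 0.014 0.134]
[ 0.32489656 -0.2515686   0.04988078]
```

Emit:
arm_command(moves=[{"xyz": [0,0,-0.1],"angular": [0,0,0],"claw": -1},{"xyz": [0,0,-0.3],"angular": [0,0,0],"claw": -1},{"xyz": [0,0,-0.5],"angular": [0,0,0],"claw": -1},{"xyz": [0,0,-0.7],"angular": [0,0,0],"claw": -1},{"xyz": [0,0,-0.9],"angular": [0,0,0],"claw": -1},{"xyz": [0,0,-1.1],"angular": [0,0,0],"claw": -1},{"xyz": [0,0,-1.2],"angular": [0,0,0],"claw": -1},{"xyz": [0,0,-1.3],"angular": [0,0,0],"claw": -1},{"xyz": [0,0,-1.3],"angular": [0,0,0],"claw": -1}])

```text
time_s: 9.3
eef_pos: [0.5209, 0.0145, 0.1501]
eef_rot: [2.759, 0.024, -1.508]
force: [-1.1, 0.4, -1.5]
grip_width: 0.0175
```

```bash
python3 - <<'E'
from h import *
rows([W([0,0,24])]); print(X.T@ctrl.observe()['torque'])
E
```

```text
now 9.3 [ 0.8  0.8 41.4] F [-0.40222549  0.4293763  -1.7839394 ] 0.017492103529692476 [-0.12  0.61  0.01  1.86 -0.05  1.05 -1.58]
[0.07 0.08 1.74] [-0.001 -0.001 -0.001] [0.514 0.014 0.134]
[ 0.25050236 -0.35747005  0.01342642]
```

Side forces are under 1 N and the gauge is about 17 mm out, so I draw the remaining 13 mm.

Emit:
arm_command(moves=[{"xyz": [0,0,-0.1],"angular": [0,0,0],"claw": -1},{"xyz": [0,0,-0.3],"angular": [0,0,0],"claw": -1},{"xyz": [0,0,-0.5],"angular": [0,0,0],"claw": -1},{"xyz": [0,0,-0.7],"angular": [0,0,0],"claw": -1},{"xyz": [0,0,-0.9],"angular": [0,0,0],"claw": -1},{"xyz": [0,0,-1.1],"angular": [0,0,0],"claw": -1},{"xyz": [0,0,-1.2],"angular": [0,0,0],"claw": -1},{"xyz": [0,0,-1.3],"angular": [0,0,0],"claw": -1},{"xyz": [0,0,-1.3],"angular": [0,0,0],"claw": -1},{"xyz": [0,0,-1.3],"angular": [0,0,0],"claw": -1},{"xyz": [0,0,-1.3],"angular": [0,0,0],"claw": -1}])

```text
time_s: 10.4
eef_pos: [0.5257, 0.0146, 0.162]
eef_rot: [2.759, 0.024, -1.508]
force: [-0.5, 0.4, -1.7]
grip_width: 0.0176
```

```bash
python3 - <<'E'
from h import *
rows([W([0,0,54])]); print(X.T@ctrl.observe()['torque'])
p,d=optics.snapshot("side"); c=p[150:250,200:300]
q=(cloud('side',d)-O)@X*1000
m=(q[...,2]>25)&(q[...,2]<42)&(abs(q[...,0])<24)&(abs(q[...,1])<24)&(d>0)
print('collar?',m.sum(),q[m].mean(0).round(1),np.percentile(q[m],[5,50,95],axis=0).round(1))
# heights seen along the near (-y) side of the axis
for v in range(195,232,3): print(v,[tuple(q[v,u].round(0).astype(int)) for u in(246,250,254)])
cv2.imwrite("pics/c7.png",cv2.resize(c,None,fx=6,fy=6,interpolation=2)[:,:,::-1])
E
```

```text
now 10.4 [ 0.8  0.9 54.3] F [ 0.1828322   0.36807708 -1.77952506] 0.01759456004379129 [-0.12  0.6   0.01  1.84 -0.05  1.08 -1.58]
[0.09 0.08 0.03] [-0.001 -0.001 -0.001] [0.525 0.014 0.162]
[ 0.13676219 -0.39020801  0.00550549]
collar? 141 [-1.6 -5.3 36. ] [[-15.3 -17.9  32. ]
 [ -3.5  -7.2  36.3]
 [ 16.2  14.4  38.8]]
195 [(np.int64(88), np.int64(164), np.int64(-90)), (np.int64(-8), np.int64(10), np.int64(75)), (np.int64(-6), np.int64(0), np.int64(85))]
198 [(np.int64(19), np.int64(59), np.int64(12)), (np.int64(-6), np.int64(8), np.int64(66)), (np.int64(-5), np.int64(-4), np.int64(80))]
201 [(np.int64(16), np.int64(49), np.int64(12)), (np.int64(-1), np.int64(10), np.int64(54)), (np.int64(-7), np.int64(-12), np.int64(78))]
204 [(np.int64(-3), np.int64(17), np.int64(38)), (np.int64(-5), np.int64(1), np.int64(55)), (np.int64(-7), np.int64(-16), np.int64(74))]
207 [(np.int64(-5), np.int64(9), np.int64(36)), (np.int64(-4), np.int64(-4), np.int64(50)), (np.int64(-7), np.int64(-21), np.int64(69))]
210 [(np.int64(-8), np.int64(0), np.int64(36)), (np.int64(-3), np.int64(-6), np.int64(43)), (
[... 299 characters left out ...]
-18), np.int64(35))]
219 [(np.int64(-3), np.int64(-7), np.int64(13)), (np.int64(4), np.int64(-11), np.int64(18)), (np.int64(25), np.int64(2), np.int64(1))]
222 [(np.int64(0), np.int64(-8), np.int64(4)), (np.int64(12), np.int64(-6), np.int64(0)), (np.int64(23), np.int64(-5), np.int64(-1))]
225 [(np.int64(0), np.int64(-14), np.int64(0)), (np.int64(9), np.int64(-14), np.int64(0)), (np.int64(19), np.int64(-16), np.int64(1))]
228 [(np.int64(-6), np.int64(-26), np.int64(4)), (np.int64(7), np.int64(-23), np.int64(-1)), (np.int64(15), np.int64(-25), np.int64(2))]
231 [(np.int64(-5), np.int64(-30), np.int64(-2)), (np.int64(4), np.int64(-31), np.int64(-1)), (np.int64(18), np.int64(-27), np.int64(-7))]
```

View pics/c7.png

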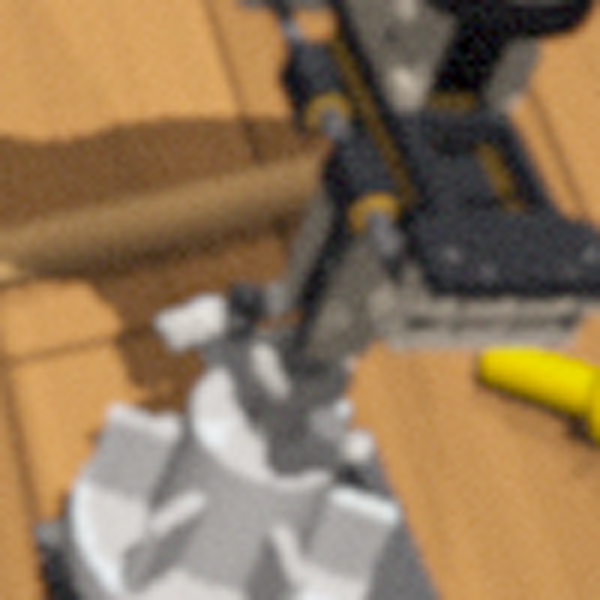

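The depth puts the collar's top 36 mm above the boss face, so the gauge is 30 mm out. The keeper is still aside, with its inner end at crop (190,322). Handing in.

```bash
python3 - <<'E'
from rig import ctrl
print(ctrl.finish_job(), ctrl.observe()['time_s'])
E
```

```text
the job is handed in; nothing more can be done
the job is handed in; nothing more can be done
```

I swung the keeper to about 1.2–1.3 rad with the gauge still home. I then gripped the handle in line with the bore, eased off a 5 N side load, and drew the gauge straight out. The job was handed in at about 10.5 s, with the gauge still held.

- **Distance out:** the last depth reading put the collar's top 36 mm above the boss face, so the gauge is 30 mm out. The tool's travel of about 30 mm agrees.
- **Forces:** at the end, side forces were under 0.5 N and the force along the bore was about 1.8 N, roughly the gauge's weight.
- **Alignment:** the tool was within about 0.002 rad of the bore axis as I estimated it.
- **Keeper and bystanders:** the last view showed the keeper still aside. I touched no other object, but I took no separate final measurement of the bystanders.
- **Disagreements:** triangulating the handle top from picked pixels left an 8.7 mm gap between the two views, so I used the depth readings and the stand's bolts instead. One move call was refused for lacking its "angular" field and was repeated.

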